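# Load the slide rack through the spring flap of the drying tunnel

## Task

Put the slide rack by its blue grip onto the lane of the drying tunnel and slide it in, without forcing it, through the orange spring flap until the flap has swung shut behind it. Then press it gently but firmly home on the sprung bumper that you will feel at the far end, let go, and leave the rack inside behind the shut flap; leave the jar, the timer and the tape roll where they are.

Things in the scene. Friction and masses are not known exactly. Their poses are not given: they have to be found in the camera images.
- rack: Loose grey slide staining rack with glass slides, 70 mm long (its x), 44 mm wide (its y), 34 mm high, about 0.3 kg, a blue grip standing over its middle on thin wires. Origin: centre of the underside; z up. Either end may go in first. Its plastic slides easily on the tunnel's slippery floor, between the rails.
- grip (a point): Point in the rack's blue grip, 70 mm above the rack's underside: take it here and the fingertips pass over the tunnel's roof. The grip is 24 mm along the rack's x, 18 mm along its y, and reaches from 46 to 90 mm above the underside. Gripped firmly over its 24 mm, fingers before and behind, the rack does not tip when pushed.
- tunnel: Low drying tunnel fixed to the worktop: white walls, pale roof with a lengthwise slot, pale metal floor 4 mm thick. Origin: on the worktop, on the lane's centre line, in the plane of the shut flap; x points into the tunnel, z up. An open lane leads to the flap from x = -100 to -8 mm; the housing spans x = -8 to +202 mm, y = -36 to +50 mm. Inside, the rack slides straight along x.
- lane (a point): Middle of the open lane on its floor, 52 mm before the flap's plane: a rack set down centred here, along the lane, is clear of the flap by 17 mm. Two round steel rails 6 mm high guide it, 49 mm apart, flaring to 68 mm in the outermost 20 mm.
- roof (a point): Top of the roof on the centre line over the shut flap, 48 mm above the worktop; roof 4 mm thick. A slot 20 mm wide along the centre line, open at the front and 165 mm deep, lets the rack's wires pass while its grip moves above the roof.
- far_end (a point): Point on the floor 165 mm behind the flap, near the sprung rubber bumper, whose place varies unmeasured: the rack meets it with its centre 103 to 127 mm past the flap's plane. It yields 6 mm, 4 N at first touch to 11 N, then is solid. Home: pressed with 7 N or more for 0.3 s, 18 N never exceeded; sliding the rack takes 1 to 2 N besides. On release it pushes the rack back a few mm.
- flap (a joint): Orange spring flap, 30 mm high, 64 mm wide, hinged upright at its left end (tunnel x = 0, y = +38 mm), swings inward only: 0 shut, 1.45 rad fully open. The rack pushes it open (some 3 to 5 N along the lane at first); it then presses on the rack's left side with 2 to 3 N and shuts by itself when the rack's trailing end is over 65 mm past its plane (rack centre beyond 100 mm).
- jar_4: Bystander: white jar with a yellow cap, 65 mm across, 75 mm high. Origin: centre of the underside.
- timer: Bystander: white timer, 66x64x19 mm, lying flat. Origin: centre of the underside.
- tape_roll: Bystander: cream tape roll, 63 mm across, 19 mm high. Origin: centre of the underside.
There are look-alikes about, which are no part of the job. What is shaped like the rack but green or purple is not meant.

How it is judged:
On the way, in this order (a step that is already met when the one before it is completed fails the run):
1. the rack, entering the tunnel, has pushed the flap well open (more than 0.6 rad) (value of joint flap above 0.6 rad and x of rack in the frame of tunnel between -0.03 and 0.1 m), for 0.1 s.
2. with the flap shut behind it (below 0.06 rad), the rack is pressed on the bumper with 7 N or more for 0.3 s (value of joint flap below 0.06 rad and x of rack in the frame of tunnel above 0.1 m and contact force between rack and bumper_pad_c0 above 7 N), for 0.3 s.
At the end, for the whole second after the job is handed in: The rack stands upright (within 0.1 rad) and at rest (below 0.01 m/s) on the tunnel's floor (within 5 mm), its centre 100 to 137 mm behind the flap's plane and within 8 mm of the centre line, and the flap is shut (below 0.06 rad) (x of rack in the frame of tunnel between 0.1 and 0.137 m and y of rack in the frame of tunnel between -0.008 and 0.008 m and z of rack in the frame of tunnel below 0.009 m and angle between rack's own z axis and vertical below 0.1 rad and value of joint flap below 0.06 rad and linear speed of rack below 0.01 m/s); the robot touches nothing.
It fails at once if the rack pressed on the bumper with more than 18 N (contact force between rack and bumper_pad_c0 above 18 N).
It fails at once if the rack rammed into the flap or the tunnel's front wall with more than 25 N (contact force between rack and flap_c0 above 25 N or contact force between rack and flap_c1 above 25 N or contact force between rack and tunnel_c8 above 25 N or contact force between rack and tunnel_c9 above 25 N).
It fails at once if the jar, the timer or the tape roll moved by more than 20 mm (distance of any of jar_4, timer, tape_roll from where it was at the start of the episode above 0.02 m).
It also fails if it takes over 72 s, if anything falls off the work surface, if the arm or the gripper's body presses on something with over 40 N, if the wrist force passes 120 N, or if a joint passes its speed limit or range.

## Robot

A 7-joint arm with a two-finger parallel gripper is mounted at the origin on a cart in front of the work surface, level with it; the furniture and walls round the work are solid. World frame = base frame: x ahead of the robot, y to its left, z up, the work surface at z = 0. Lengths are in m, angles in rad, forces in N, time in s.
With the tool pointing down it reaches from about 0.425 to 0.925 m from the base axis. Payload 6.8 kg.
Tool frame: the origin (TCP) lies at the very end of the fingers, on their centre line; the grasp point (between the pads) lies 19 mm behind it (r.tcp_to_grasp is the distance from the TCP to the grasp point, in m); z points along the fingers, y is the line along which they close (so a half turn about z gives the same grasp; the last joint's range is limited). The gripper opens to 85 mm and grips with 20 to 120 N. Pads are 22 mm wide; open, the fingers measure 114 mm over their backs; the gripper's body (76 mm by 85 mm) begins 54 mm behind the grasp point. The pads swing forward as they close: fully open they stand 13 mm farther back than shut.
Start: joints at [-1.449, 0.477, 0.022, 1.555, -0.011, 1.109, -0.083], TCP at [0.154, 0.657, 0.231] pointing down, gripper open.
Joint ranges: [-2.96, 2.96], [-0.34, 2.1], [-1.41, 1.46], [0.24, 2.44], [-1.37, 4.51], [0.17, 1.92], [-2.96, 2.96]. Speed limits (rad/s): [2.39, 2.39, 3.14, 3.14, 3.14, 3.14, 3.14].

## Interface

Orientations are given as a rotation vector (axis times angle).
In Python, from bench import r gives the robot as it stands.
- The arm moves only by the tool step_arm, never from a script. Its argument "moves" is a list of rows, each a list of 7 numbers: the shift along the tool's x, y, z in mm, then the turn, a rotation vector about the tool's x, y, z in rad, then the finger opening in mm, from 0 to 85.4. A call has 1 to 8 rows; each row is the pose to reach, as a shift and turn from the pose commanded when the call began, along the tool's axes at that moment; what a row does not reach only later rows make up. A row lasts 1/10 s, in which the tool goes at most 50 mm and 8.59 degrees, less where a joint would pass 70% of its speed; a pose out of reach is approached as far as the arm can. A call with a gripper value outside its range is refused whole. The fingers move at their own pace and stop on an object; "grip_force" is the grip in N (left out, the last holds). Time passes only in rows, so rows that repeat a pose let the fingers close. It gives the time, the measured TCP pose, the force, the opening and the grip force at its end, in the units of the state.
- r.get_obs(): the state, without advancing time (a new reading comes with each control period).
- r.grab_frame(name): name is "scene" or "side" or "wrist"; returns a dict with "image" (480x640x3 uint8, red, green, blue), "depth" (480x640 float32, m along the optical axis (not along the pixel's ray), 0 where there is no reading), "mtx" (3x3 intrinsics, pixels), "k1" (the pictures are not rectified: a ray, as slopes to the right and down, at radius r is drawn at 1 + k1 r^2 times it, then the intrinsics apply), "rvec" (rotation vector, rad) and "tvec" (3), from world to camera coordinates, as OpenCV has them. Camera axes: x right, y down, z forward; pixel columns grow to the right and rows downward; lengths in m; the calibration is good to about 2 mm. A picture is of the moment at which its call begins.
- r.hand_in(): hands the job in; it is judged then, once.
The state is a dict: "clock": time; "joints": joint angles; "qvel": joint speeds; "tau": joint torques, N m; "tcp_pos": TCP position; "orientation": TCP orientation; "contact_force": force on the tool from outside, world axes, zero at the start; "moment": the same for the moment, N m; "grip_width": finger opening in m; "gripper_force": force on a finger pad.
Only numpy, scipy, OpenCV 4.12 (cv2) and the standard library are available. Lean on these libraries where they do the work, as an engineer would, in place of code of your own. Each camera call takes 0.05 s, during which the arm holds its last target. There are 200 camera calls.

## Working session

There is one attempt and no reset: what is moved stays moved. The work goes in short steps, Python scripts to look and compute and a tool call to move; the robot and the scene stay as the last step left them, time stands still between calls to the robot, and variables do not carry over. Pictures are saved under pics/ and viewed, at most 10 in all, crops included, and the job is handed in when it is done.

Besides the shell and the picture viewer there is one more tool, called after "Emit:" by a JSON object that holds its "fn" and its "kwargs", one argument or row to a line. step_arm: Moves the arm, as the interface text tells. Its arguments: {"type":"object","properties":{"moves":{"type":"array","items":{"type":"array","items":{"type":"number"}}},"grip_force":{"type":"number"}},"required":["moves"]}

```bash
mkdir -p pics; cat > h.py <<'E'
import numpy as np, cv2
from bench import r
def grab(n):
    f=r.grab_frame(n); f['R']=cv2.Rodrigues(np.array(f['rvec'],float))[0]; f['t']=np.array(f['tvec'],float).ravel(); return f
def slopes(f,px):
    px=np.array(px,float).reshape(-1,1,2)
    return cv2.undistortPoints(px,np.array(f['mtx'],float),np.array([f['k1'],0,0,0,0.])).reshape(-1,2)
def on_plane(f,px,z):
    s=slopes(f,px); d=np.c_[s,np.ones(len(s))]@f['R']; c=-f['R'].T@f['t']
    return c+d*((z-c[2])/d[:,2])[:,None]
def by_depth(f,px):
    px=np.array(px).reshape(-1,2); s=slopes(f,px); Z=f['depth'][px[:,1].astype(int),px[:,0].astype(int)]
    p=np.c_[s,np.ones(len(s))]*Z[:,None]
    return (p-f['t'])@f['R']
def cloud(f):
    v,u=np.mgrid[0:480,0:640]; px=np.c_[u.ravel(),v.ravel()]
    return by_depth(f,px).reshape(480,640,3)
def save(f,n): cv2.imwrite('pics/'+n,cv2.cvtColor(f['image'],cv2.COLOR_RGB2BGR))
E
python3 - <<'E'
from h import *
for n in ['scene','side']:
    f=grab(n); save(f,n+'1.png'); np.savez(n+'1.npz',**f)
    print(n,-f['R'].T@f['t'],f['R'][2])
o=r.get_obs(); print(o['tcp_pos'],o['orientation'],r.tcp_to_grasp)
E
```

```text
scene [0.1816296  0.37105603 0.65449676] [ 0.40801078 -0.61663469 -0.67326731]
side [ 0.28902963 -0.75434692  0.58713508] [ 0.2955367   0.74305535 -0.60043884]
[0.15361566 0.65675181 0.23043966] [-3.60125407e-01 -3.12079692e+00  2.57554218e-03] 0.0187
```

View pics/scene1.png

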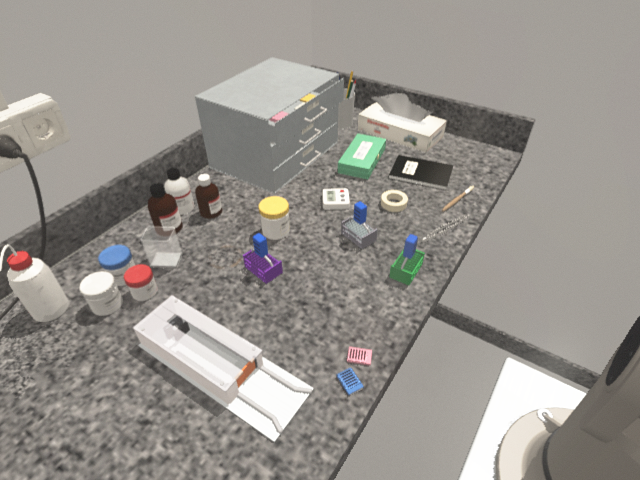

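View pics/side1.png

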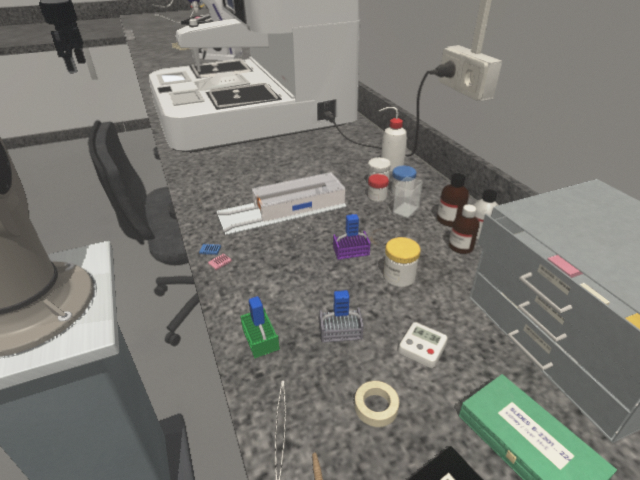

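The grey rack is at about (360,230) in the scene view and (341,320) in the side view. The tunnel spans roughly (140–310, 300–425) in the scene view, with its lane opening at lower right (275,400) and its orange flap at (245,372). The jar is at (274,218), the timer at (336,198) and the tape at (394,200).

```bash
python3 - <<'E'
from h import *
def ld(n): return dict(np.load(n+'1.npz'))
win={'scene':(330,395,195,255),'side':(310,370,285,345)}
twin={'scene':(130,315,295,430),'side':(215,350,172,235)}
R=[];T=[]
for n in ['scene','side']:
    f=ld(n); C=cloud(f); im=f['image'].astype(int); val=f['depth']>0
    hsv=cv2.cvtColor(f['image'],cv2.COLOR_RGB2HSV)
    a,b,c,d=win[n]; w=np.zeros((480,640),bool); w[c:d,a:b]=1
    blue=w&(hsv[...,0]>105)&(hsv[...,0]<125)&(hsv[...,1]>150)
    P=C[blue&val]; print(n,'blue n',len(P),P.min(0),P.max(0),np.median(P,0))
    top=P[P[:,2]>.083]; print(' top',len(top),top.mean(0) if len(top) else None, cv2.minAreaRect((top[:,:2]*1000).astype(np.float32)) if len(top)>3 else None)
    P=C[w&val&~blue]; P=P[(P[:,2]>.012)&(P[:,2]<.042)]; print(' body',len(P),cv2.minAreaRect((P[:,:2]*1000).astype(np.float32))); R.append(P)
    a,b,c,d=twin[n]; w[:]=0; w[c:d,a:b]=1
    P=C[w&val]
    roof=P[(P[:,2]>.042)&(P[:,2]<.056)]; print(' roof',len(roof),np.median(roof[:,2]),cv2.minAreaRect((roof[:,:2]*1000).astype(np.float32)),cv2.boxPoints(cv2.minAreaRect((roof[:,:2]*1000).astype(np.float32))).round(0).tolist()); T.append(roof)
    oran=w&val&(hsv[...,0]<14)&(hsv[...,1]>130)&(hsv[...,2]>70); Q=C[oran]; print(' flap',len(Q),Q.min(0),Q.max(0))
    h,_=np.histogram(P[:,2],bins=np.arange(-.01,.07,.005)); print(h)
P=np.vstack(R); print(cv2.minAreaRect((P[:,:2]*1000).astype(np.float32)))
P=np.vstack(T); b=cv2.minAreaRect((P[:,:2]*1000).astype(np.float32)); print(b,cv2.boxPoints(b))
f=ld('scene'); cv2.imwrite('pics/crop1.png',np.hstack([cv2.resize(cv2.cvtColor(f['image'],4)[290:440,125:320],(780,600),interpolation=2)]))
E
```

```text
scene blue n 73 [ 0.50298858 -0.29770612  0.05390656] [ 0.52518018 -0.27655271  0.0938872 ] [ 0.51289189 -0.28482055  0.09023445]
 top 61 [ 0.51408767 -0.28573666  0.09020984] ((513.7051391601562, -286.96441650390625), (18.508174896240234, 21.847890853881836), 69.2574462890625)
 body 885 ((526.099853515625, -339.06549072265625), (156.74749755859375, 180.20367431640625), 34.040435791015625)
 roof 4832 0.04894317256926291 ((591.5579223632812, 123.59884643554688), (87.17198944091797, 213.17449951171875), 89.29603576660156) [[484.0, 81.0], [698.0, 79.0], [699.0, 166.0], [486.0, 168.0]]
 flap 154 [0.49114784 0.09694339 0.01337055] [0.49527085 0.13806803 0.04041765]
[    0  3437 12409  2475   535   218   217   232   243   202   157  3894
   843     0     0]
side blue n 223 [ 0.49995719 -0.30100497  0.04885441] [ 0.5229787  -0.28333486  0.0920761 ] [ 0.51059651 -0.29593235  0.08474987]
 top 125 [ 0.51161599 -0.29367529  0.08896629] ((512.4658813476562, -291.1366271972656), (15.433781623840332, 21.854360580444336), 71.77362060546875)
 body 716 ((512.46826171875, -289.899169921875), (48.71521759033203, 70.24504852294922), 72.07135772705078)
 roof 1578 0.04839932822312691 ((587.3358154296875, 33.43537902832031), (271.2824401855469, 210.94590759277344), 89.02251434326172) [[480.0, -100.0], [690.0, -104.0], [695.0, 167.0], [484.0, 171.0]]
 flap 2 [0.49099652 0.12611676 0.03381563] [0.49144781 0.13468433 0.03855142]
[   0 1511 3356  654  253  246  238  157  168  173  163 1359  116    6
   10]
((526.099853515625, -339.06549072265625), (156.74749755859375, 180.20367431640625), 34.040435791015625)
((587.7998046875, 33.64091491699219), (270.7582702636719, 214.80186462402344), 88.20101165771484) [[ 476.20184   -98.29984 ]
 [ 690.8978   -105.043144]
 [ 699.39777   165.58167 ]
 [ 484.70178   172.32498 ]]
```

View pics/crop1.png

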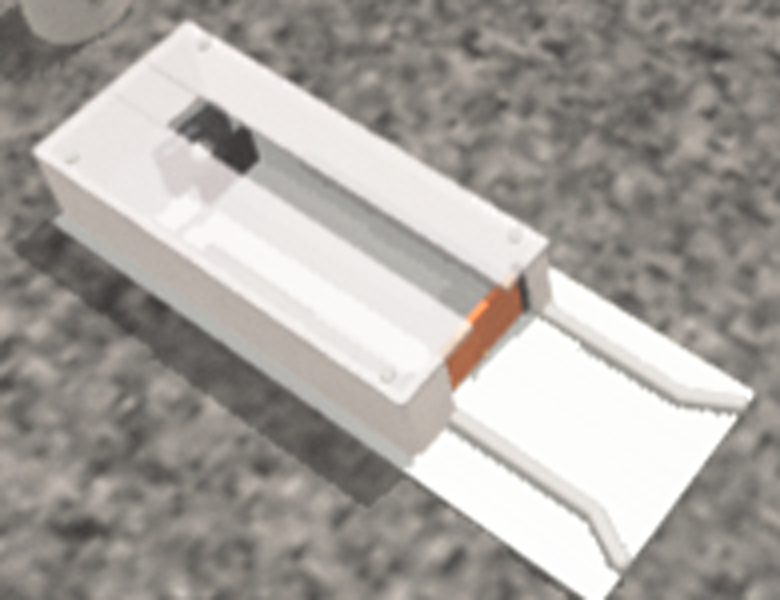

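The crop shows the roof with its slot, the orange flap across the mouth at about (485,335), and both rails with flared ends. The depth cloud puts the housing front at x≈485, so the flap plane is at x≈493 mm. The centre line is at y≈117 mm, and the tunnel axis is about world +x. The rack is at about (513, -289) mm with yaw ≈ -18°, and its sizes match.

```bash
cat >> h.py <<'E'
from scipy.spatial.transform import Rotation as Ro
def plan(x,y,z,yaw):
    """tool shift (mm) and turn to TCP at world x,y,z mm, tool down, tool y axis at yaw deg (mod 180)"""
    o=r.get_obs(); R0=Ro.from_rotvec(o['orientation']); p=np.array(o['tcp_pos'])*1000
    best=None
    for k in (0,180):
        a=np.radians(yaw+k); yt=np.array([np.cos(a),np.sin(a),0]); zt=np.array([0,0,-1.]); xt=np.cross(yt,zt)
        t=(R0.inv()*Ro.from_matrix(np.c_[xt,yt,zt])).as_rotvec()
        if best is None or np.linalg.norm(t)<np.linalg.norm(best): best=t
    print('shift',R0.inv().apply(np.array([x,y,z])-p).round(1),'turn',best.round(3),'tcp',p.round(1),'F',np.round(o['contact_force'],1),'w',round(o['grip_width']*1000,1),'t',round(o['clock'],2))
E
python3 - <<'E'
from h import *
plan(480,180,231,0); plan(513,-289,170,-18)
f=dict(np.load('scene1.npz'))
print(by_depth(f,[(274,205),(336,198),(385,200),(261,242),(410,240)]).round(3))
C=cloud(f); T=C[295:430,130:315].reshape(-1,3); roof=T[(T[:,2]>.045)&(T[:,2]<.054)]
# long edges of the roof: extreme y per x-bin
for sgn in (1,-1):
    e=[]
    for x in np.arange(.49,.69,.01):
        s=roof[(abs(roof[:,0]-x)<.005)]
        if len(s): e.append((x,sgn*np.max(sgn*s[:,1])))
    e=np.array(e); k=np.polyfit(e[:,0]-.4925,e[:,1],1); print('edge slope deg',np.degrees(k[0]),'y at flap',k[1])
E
```

```text
shift [-4.264e+02 -3.899e+02  1.000e-01] turn [-1.000e-03  1.000e-03  1.341e+00] tcp [153.6 656.8 230.4] F [0.6 1.1 0.3] w 85.2 t 0.1
shift [-565.3 -838.9   61.9] turn [-1.000e-03 -1.000e-03 -1.486e+00] tcp [153.6 656.8 230.4] F [0.6 1.1 0.3] w 85.2 t 0.1
[[ 0.678 -0.204  0.077]
 [ 0.622 -0.368  0.016]
 [ 0.516 -0.418  0.021]
 [ 0.619 -0.088  0.088]
 [ 0.382 -0.244  0.091]]
edge slope deg -0.6891656120411604 y at flap 0.16814959707305316
edge slope deg -0.6001588502366695 y at flap 0.08179897819277471
```

Emit:
{"fn": "step_arm", "kwargs": {
  "moves": [
    [-36, -33, 0, 0, 0, 0.14, 85],
    [-71, -65, 0, 0, 0, 0.28, 85],
    [-107, -98, 0, 0, 0, 0.42, 85],
    [-142, -130, 0, 0, 0, 0.56, 85],
    [-178, -163, 0, 0, 0, 0.7, 85],
    [-213, -195, 0, 0, 0, 0.84, 85],
    [-249, -228, 0, 0, 0, 0.98, 85],
    [-284, -260, 0, 0, 0, 1.12, 85]
  ]
}}

```text
clock: 0.9
tcp_pos: [0.3717, 0.3374, 0.2312]
orientation: [-1.97, -2.447, 0.0]
contact_force: [1.1, -0.3, -0.1]
grip_width: 0.085
gripper_force: 0.0
```

```bash
python3 -c "
from h import *
plan(480,180,231,0);plan(513,-289,170,-18)"
```

```text
shift [-176.9   72.2    0.2] turn [-0.    -0.     0.215] tcp [371.7 337.4 231.2] F [ 1.1 -0.3 -0.1] w 85.0 t 0.9
shift [-642.1    4.3   61.2] turn [-0.     0.     0.529] tcp [371.7 337.4 231.2] F [ 1.1 -0.3 -0.1] w 85.0 t 0.9
```

Emit:
{"fn": "step_arm", "kwargs": {
  "moves": [
    [-45, 18, 0, 0, 0, 0.08, 85],
    [-90, 36, 0, 0, 0, 0.15, 85],
    [-135, 54, 0, 0, 0, 0.2, 85],
    [-180, 70, 0, 0, 0, 0.22, 85],
    [-228, 65, 0, 0, 0, 0.28, 85],
    [-276, 57, 5, 0, 0, 0.32, 85],
    [-324, 50, 10, 0, 0, 0.36, 85],
    [-372, 43, 15, 0, 0, 0.4, 85]
  ]
}}

```text
clock: 1.7
tcp_pos: [0.4942, -0.0159, 0.2161]
orientation: [-2.412, -2.012, -0.0]
contact_force: [1.1, -0.1, -0.1]
grip_width: 0.0852
gripper_force: 0.0
```

```bash
python3 -c "
from h import *
plan(513,-289,170,-18)"
```

```text
shift [-265.3   67.5   46. ] turn [-0.    -0.     0.134] tcp [494.2 -15.9 216.1] F [ 1.1 -0.1 -0.1] w 85.2 t 1.7
```

Emit:
{"fn": "step_arm", "kwargs": {
  "moves": [
    [-46, 12, 5, 0, 0, 0.03, 85],
    [-92, 24, 10, 0, 0, 0.06, 85],
    [-138, 36, 20, 0, 0, 0.09, 85],
    [-184, 47, 30, 0, 0, 0.12, 85],
    [-230, 58, 40, 0, 0, 0.13, 85],
    [-265, 67, 46, 0, 0, 0.134, 85],
    [-265, 67, 46, 0, 0, 0.134, 85]
  ]
}}

```text
clock: 2.4
tcp_pos: [0.5112, -0.2928, 0.1696]
orientation: [2.546, 1.837, -0.005]
contact_force: [-0.2, 0.0, 0.3]
grip_width: 0.0846
gripper_force: 0.0
```

```bash
python3 - <<'E'
from h import *
plan(513,-289,53,-18)
f=grab('wrist'); save(f,'w1.png'); C=cloud(f); val=f['depth']>0
hsv=cv2.cvtColor(f['image'],cv2.COLOR_RGB2HSV)
blue=val&(hsv[...,0]>105)&(hsv[...,0]<125)&(hsv[...,1]>150)&(np.linalg.norm(C[...,:2]-[.513,-.289],axis=2)<.05)
P=C[blue]; t=P[P[:,2]>.082]; print(len(P),len(t),np.median(t,0),cv2.minAreaRect((t[:,:2]*1000).astype(np.float32)))
b=C[val&~blue&(np.linalg.norm(C[...,:2]-[.513,-.289],axis=2)<.055)&(C[...,2]>.012)&(C[...,2]<.045)]
print(len(b),cv2.minAreaRect((b[:,:2]*1000).astype(np.float32)))
E
```

```text
shift [  4.6   0.6 116.6] turn [-0.001  0.004 -0.007] tcp [ 511.2 -292.8  169.6] F [-0.2  0.   0.3] w 84.6 t 2.4
413 182 [ 0.51541785 -0.28241883  0.08932854] ((513.6866455078125, -289.6234130859375), (18.348642349243164, 23.255081176757812), 72.14884185791016)
2050 ((513.5449829101562, -289.7846374511719), (44.77471923828125, 69.23538208007812), 72.38312530517578)
```

View pics/w1.png

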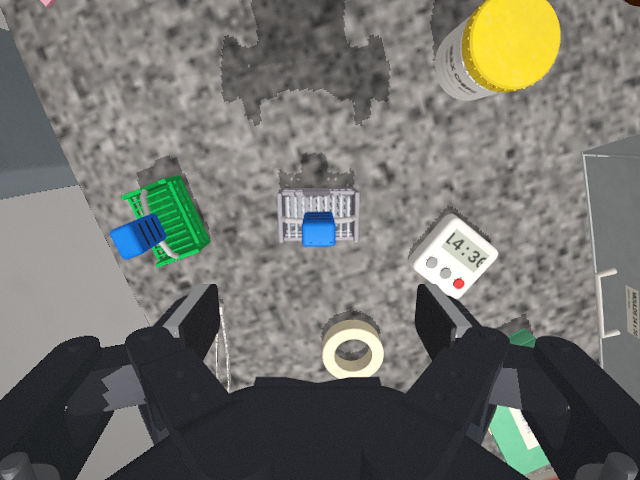

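The wrist view shows the grey rack centred at (318,218), lined up with the open fingers and with nothing between them.

Emit:
{"fn": "step_arm", "kwargs": {
  "moves": [
    [0, 1, 30, 0, 0, -0.005, 85],
    [0, 1, 55, 0, 0, -0.005, 85],
    [0, 1, 65, 0, 0, -0.005, 85],
    [0, 1, 65, 0, 0, -0.005, 85]
  ]
}}

```text
clock: 2.85
tcp_pos: [0.5137, -0.2853, 0.1041]
orientation: [-2.532, -1.855, 0.002]
contact_force: [0.4, 0.6, -0.0]
grip_width: 0.085
gripper_force: 0.0
```

```bash
python3 -c "
from h import *
plan(513.6,-289.7,53,-17.7)"
```

```text
shift [-4.2  1.4 51.1] turn [-0.003 -0.001  0.002] tcp [ 513.7 -285.3  104.1] F [ 0.4  0.6 -0. ] w 85.0 t 2.85
```

Emit:
{"fn": "step_arm", "kwargs": {
  "moves": [
    [0, 0, 15, 0, 0, 0, 85],
    [0, 0, 25, 0, 0, 0, 85],
    [0, 0, 25, 0, 0, 0, 85]
  ]
}}

```text
clock: 3.15
tcp_pos: [0.5136, -0.2864, 0.0791]
orientation: [-2.534, -1.854, 0.001]
contact_force: [-1.2, 0.9, -0.8]
grip_width: 0.0845
gripper_force: 0.0
```

```bash
python3 -c "
from h import *
plan(513.6,-289.7,53,-17.7)"
```

```text
shift [-3.1  1.  26.1] turn [-0.002 -0.     0.001] tcp [ 513.6 -286.4   79.1] F [-1.2  0.9 -0.8] w 84.5 t 3.15
```

Emit:
{"fn": "step_arm", "kwargs": {
  "moves": [
    [-3, 1, 15, 0, 0, 0, 85],
    [-3, 1, 26, 0, 0, 0, 85],
    [-3, 1, 26, 0, 0, 0, 60],
    [-3, 1, 26, 0, 0, 0, 35],
    [-3, 1, 26, 0, 0, 0, 15],
    [-3, 1, 26, 0, 0, 0, 15],
    [-3, 1, 26, 0, 0, 0, 15],
    [-3, 1, 26, 0, 0, 0, 15]
  ],
  "grip_force": 70
}}

```text
clock: 3.95
tcp_pos: [0.5147, -0.2905, 0.0548]
orientation: [2.535, 1.854, 0.001]
contact_force: [-0.1, -0.4, 3.9]
grip_width: 0.0231
gripper_force: 69.3
```

```bash
python3 -c "
from h import *
plan(440,118.5,200,-0.6)"
```

```text
shift [ 367.1 -195.1 -145.4] turn [ 0.001  0.    -0.298] tcp [ 514.7 -290.5   54.8] F [-0.1 -0.4  3.9] w 23.1 t 3.95
```

Emit:
{"fn": "step_arm", "kwargs": {
  "moves": [
    [0, 0, -25, 0, 0, 0, 15],
    [0, 0, -60, 0, 0, 0, 15],
    [0, 0, -95, 0, 0, 0, 15],
    [30, -16, -105, 0, 0, -0.03, 15],
    [65, -35, -105, 0, 0, -0.06, 15],
    [105, -56, -105, 0, 0, -0.09, 15],
    [145, -77, -105, 0, 0, -0.12, 15],
    [185, -98, -105, 0, 0, -0.15, 15]
  ]
}}

```text
clock: 4.75
tcp_pos: [0.4758, -0.0825, 0.159]
orientation: [-2.388, -2.04, 0.001]
contact_force: [1.1, 1.3, -3.4]
grip_width: 0.023
gripper_force: 69.5
```

Emit:
{"fn": "step_arm", "kwargs": {
  "moves": [
    [40, -19, 0, 0, 0, -0.03, 15],
    [80, -38, 0, 0, 0, -0.06, 15],
    [115, -56, 0, 0, 0, -0.09, 15],
    [140, -67, 0, 0, 0, -0.12, 15],
    [155, -75, 0, 0, 0, -0.148, 15],
    [160, -78, 0, 0, 0, -0.148, 15],
    [160, -78, 0, 0, 0, -0.148, 15]
  ]
}}

```text
clock: 5.45
tcp_pos: [0.425, 0.0857, 0.1592]
orientation: [2.233, 2.21, -0.0]
contact_force: [-0.3, -0.3, -2.6]
grip_width: 0.0232
gripper_force: 69.4
```

```bash
python3 -c "
from h import *
plan(440.5,118.5,110,-0.6)
f=grab('wrist'); save(f,'w2.png'); np.savez('w2.npz',**f)"
```

```text
shift [32.9 15.2 49.2] turn [-0.  0.  0.] tcp [425.   85.7 159.2] F [-0.3 -0.3 -2.6] w 23.2 t 5.45
```

View pics/w2.png

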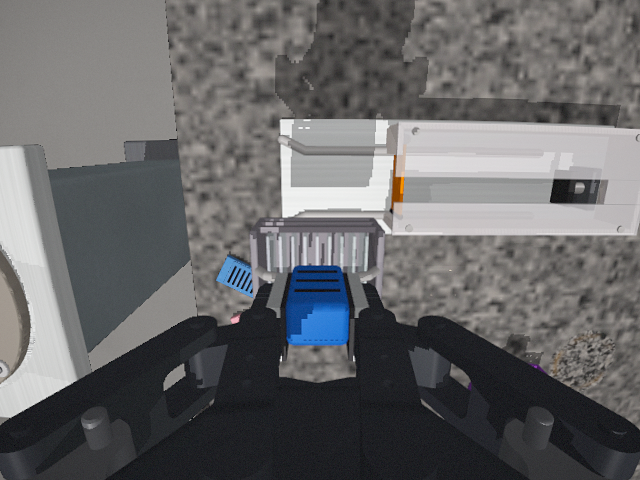

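The wrist view shows the rack held square to the fingers, with its far rim at row ~222. The lane is at (280–390, 120–220), the roof at (395–640, 122–235), and the orange flap at (398,180).

```bash
python3 - <<'E'
from h import *
f=dict(np.load('w2.npz')); C=cloud(f); val=f['depth']>0
A=C.reshape(-1,3)[val.ravel()]
roof=A[(A[:,2]>.044)&(A[:,2]<.053)&(A[:,0]>.47)&(A[:,1]>.06)]
print('roof z',np.median(roof[:,2]),'front x',np.percentile(roof[:,0],1))
for sgn in (1,-1):
    e=[]
    for x in np.arange(.495,.66,.01):
        s=roof[(abs(roof[:,0]-x)<.005)]
        if len(s): e.append((x,sgn*np.percentile(sgn*s[:,1],99.5)))
    e=np.array(e); k=np.polyfit(e[:,0]-.4925,e[:,1],1); print('edge deg',np.degrees(k[0]),'y at flap',k[1])
# rails: z 6..12mm above lane floor, per x bin clusters
rail=A[(A[:,2]>.0065)&(A[:,2]<.014)&(A[:,0]>.39)&(A[:,0]<.48)&(A[:,1]>.13)&(A[:,1]<.165)]
for x in np.arange(.40,.48,.01):
    s=rail[abs(rail[:,0]-x)<.005]
    if len(s): print('rail',x.round(3),len(s),np.percentile(s[:,1],[2,50,98]).round(4))
hsv=cv2.cvtColor(f['image'],cv2.COLOR_RGB2HSV)
rk=A[(A[:,2]>.115)&(A[:,2]<.15)&(A[:,1]>.085)&(A[:,1]<.125)&(A[:,0]>.37)&(A[:,0]<.48)]
print('rack',len(rk),rk.min(0),rk.max(0)); 
top=rk[(rk[:,2]>.13)]; print(np.percentile(top[:,2],[50,98]),np.percentile(top[:,0],[1,99]))
for x in np.arange(.395,.46,.01):
    s=top[abs(top[:,0]-x)<.005]
    if len(s): print('rack edge',x.round(3),np.percentile(s[:,1],99).round(4))
E
```

```text
roof z 0.049656329551076135 front x 0.48572375961101383
edge deg -0.7799969915552784 y at flap 0.1662704984320561
edge deg -0.5473824106935111 y at flap 0.08110791001796049
rail 0.4 170 [0.1353 0.1523 0.1637]
rail 0.41 167 [0.1326 0.148  0.1603]
rail 0.42 174 [0.1324 0.1462 0.1629]
rail 0.43 165 [0.134  0.1461 0.1615]
rail 0.44 156 [0.1315 0.1452 0.1636]
rail 0.45 164 [0.1324 0.1459 0.1627]
rail 0.46 158 [0.133  0.1451 0.1592]
rail 0.47 152 [0.1311 0.1454 0.1617]
rack 4569 [0.38993463 0.08500623 0.11501473] [0.45989193 0.10869096 0.14996738]
[0.13642002 0.14901011] [0.39065427 0.45921857]
rack edge 0.395 0.1084
rack edge 0.405 0.1083
rack edge 0.415 0.1081
rack edge 0.425 0.1082
rack edge 0.435 0.108
rack edge 0.445 0.1078
rack edge 0.455 0.1077
```

Emit:
{"fn": "step_arm", "kwargs": {
  "moves": [
    [10, 5, 10, 0, 0, 0, 15],
    [22, 11, 30, 0, 0, 0, 15],
    [31, 15, 50, 0, 0, 0, 15],
    [31, 15, 65, 0, 0, 0, 15],
    [31, 15, 75, 0, 0, 0, 15],
    [31, 15, 75, 0, 0, 0, 15]
  ]
}}

```text
clock: 6.1
tcp_pos: [0.44, 0.1151, 0.0833]
orientation: [-2.235, -2.207, 0.004]
contact_force: [-0.6, 0.3, -2.8]
grip_width: 0.0234
gripper_force: 69.2
```

```bash
python3 -c "
from h import *
plan(440.5,117,60,-0.65)"
```

```text
shift [ 2.   0.5 23.3] turn [-0.002  0.002 -0.001] tcp [440.  115.1  83.3] F [-0.6  0.3 -2.8] w 23.4 t 6.1
```

Emit:
{"fn": "step_arm", "kwargs": {
  "moves": [
    [2, 0, 10, 0, 0, 0, 15],
    [2, 0, 17, 0, 0, 0, 15],
    [2, 0, 21, 0, 0, 0, 15],
    [2, 0, 21, 0, 0, 0, 15],
    [2, 0, 21, 0, 0, 0, 15]
  ]
}}

```text
clock: 6.6
tcp_pos: [0.4406, 0.1188, 0.0634]
orientation: [2.233, 2.21, 0.0]
contact_force: [1.0, 0.6, -2.9]
grip_width: 0.0232
gripper_force: 69.5
```

```bash
python3 - <<'E'
from h import *
plan(440.5,117,59,-0.65)
f=grab('wrist'); save(f,'w3.png')
C=cloud(f); A=C.reshape(-1,3)[(f['depth']>0).ravel()]
rk=A[(A[:,2]>.03)&(A[:,2]<.055)&(A[:,0]>.39)&(A[:,0]<.482)&(A[:,1]>.11)&(A[:,1]<.15)]
print(np.percentile(rk,[1,99],axis=0))
rail=A[(A[:,2]>.0065)&(A[:,2]<.014)&(A[:,0]>.41)&(A[:,0]<.48)&(A[:,1]>.138)&(A[:,1]<.155)]
print(np.percentile(rail[:,1],[2,50,98]))
roof=A[(A[:,2]>.044)&(A[:,2]<.053)&(A[:,0]>.51)&(A[:,0]<.53)&(A[:,1]>.06)]
print('roof y',np.percentile(roof[:,1],[.5,99.5]))
E
```

```text
shift [-1.8 -0.   4.4] turn [ 0.    -0.     0.001] tcp [440.6 118.8  63.4] F [ 1.   0.6 -2.9] w 23.2 t 6.6
[[0.40617902 0.11104416 0.03045947]
 [0.47471298 0.14139862 0.05402696]]
[0.14040132 0.14629874 0.15320808]
roof y [0.08452587 0.16641008]
```

View pics/w3.png

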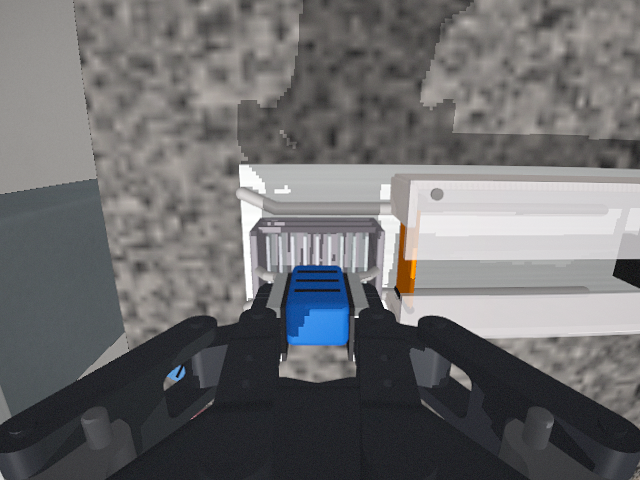

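The rack hovers over the lane between the rails. The left rail is at row ~207, the rack rim at row ~222, and the slot spans rows ~263–292. I'll check the lateral centring with rays from these edges.

```bash
python3 - <<'E'
from h import *
f=grab('wrist'); g=cv2.cvtColor(f['image'],cv2.COLOR_RGB2GRAY)
print('col340',list(zip(range(190,232),g[190:232,330:350].mean(1).round().astype(int))))
print('col560 slot',list(zip(range(255,300),g[255:300,500:520].mean(1).round().astype(int))))
for v in (200,203,205,207,209,211,213,215): print(v,on_plane(f,[(340,v)],.007)[0].round(4))
for v in (220,222,224): print('rim',v,on_plane(f,[(340,v)],.041)[0].round(4))
for v in (260,262,264,286,288,290,292): print('slot',v,on_plane(f,[(510,v)],.048)[0].round(4))
E
```

```text
col340 [(190, np.int64(180)), (191, np.int64(180)), (192, np.int64(180)), (193, np.int64(180)), (194, np.int64(180)), (195, np.int64(181)), (196, np.int64(181)), (197, np.int64(180)), (198, np.int64(180)), (199, np.int64(179)), (200, np.int64(180)), (201, np.int64(185)), (202, np.int64(151)), (203, np.int64(135)), (204, np.int64(144)), (205, np.int64(148)), (206, np.int64(152)), (207, np.int64(157)), (208, np.int64(161)), (209, np.int64(154)), (210, np.int64(146)), (211, np.int64(142)), (212, np.int64(135)), (213, np.int64(125)), (214, np.int64(108)), (215, np.int64(164)), (216, np.int64(187)), (217, np.int64(144)), (218, np.int64(108)), (219, np.int64(106)), (220, np.int64(99)), (221, np.int64(88)), (222, np.int64(108)), (223, np.int64(115)), (224, np.int64(115)), (225, np.int64(101)), (226, np.int64(87)), (227, np.int64(108)), (228, np.int64(115)), (229, np.int64(114)), (230, np.int64(114)), (231, np.int64(114))]
col560 slot [(255, np.int64(216)), (256, np.int64(216)), (257, np.int64(216)), (258, np.int64(217)), (259, np.int64(211)), (260, np.int64(170)), (261, np.int64(172)), (262
[... 661 characters left out ...]
 np.int64(141)), (293, np.int64(140)), (294, np.int64(140)), (295, np.int64(181)), (296, np.int64(209)), (297, np.int64(205)), (298, np.int64(205)), (299, np.int64(211))]
200 [0.455  0.1506 0.007 ]
203 [0.455  0.1487 0.007 ]
205 [0.455  0.1475 0.007 ]
207 [0.455  0.1462 0.007 ]
209 [0.455 0.145 0.007]
211 [0.455  0.1437 0.007 ]
213 [0.4551 0.1425 0.007 ]
215 [0.4551 0.1412 0.007 ]
rim 220 [0.4527 0.1456 0.041 ]
rim 222 [0.4527 0.1446 0.041 ]
rim 224 [0.4528 0.1435 0.041 ]
slot 260 [0.5413 0.1251 0.048 ]
slot 262 [0.5414 0.124  0.048 ]
slot 264 [0.5416 0.1229 0.048 ]
slot 286 [0.5435 0.1104 0.048 ]
slot 288 [0.5437 0.1092 0.048 ]
slot 290 [0.5439 0.108  0.048 ]
slot 292 [0.5441 0.1069 0.048 ]
```

```bash
python3 - <<'E'
from h import *
f=grab('wrist'); C=cloud(f); print('cam',-f['R'].T@f['t'])
for v in range(198,232,1): print(v,np.median(C[v,330:350],0).round(4))
plan(440.5,117,59,-0.65)
E
```

```text
cam [0.44124074 0.18273662 0.20785953]
198 [0.4548 0.1516 0.0056]
199 [0.4548 0.151  0.0054]
200 [0.4548 0.1504 0.0056]
201 [0.4548 0.1497 0.0056]
202 [0.4547 0.1496 0.0087]
203 [0.4545 0.1492 0.0098]
204 [0.4545 0.1487 0.0101]
205 [0.4545 0.1482 0.011 ]
206 [0.4545 0.1476 0.0111]
207 [0.4544 0.1471 0.0116]
208 [0.4545 0.1465 0.0115]
209 [0.4545 0.1459 0.0118]
210 [0.4545 0.1453 0.0115]
211 [0.4545 0.1447 0.0118]
212 [0.4545 0.144  0.0113]
213 [0.4545 0.1433 0.0109]
214 [0.4546 0.1425 0.0099]
215 [0.4549 0.141  0.0056]
216 [0.4549 0.1404 0.0057]
217 [0.4539 0.1411 0.0122]
218 [0.4543 0.1408 0.0139]
219 [0.4543 0.1403 0.0143]
220 [0.454  0.1411 0.0206]
221 [0.4538 0.141  0.0228]
222 [0.4537 0.1408 0.0245]
223 [0.4536 0.1403 0.0246]
224 [0.4536 0.1396 0.0244]
225 [0.4531 0.1411 0.033 ]
226 [0.4529 0.1411 0.0353]
227 [0.4529 0.1409 0.0365]
228 [0.4529 0.1403 0.0364]
229 [0.4529 0.1397 0.0365]
230 [0.4529 0.1392 0.0364]
231 [0.4529 0.1386 0.0365]
shift [-2.  -0.2  4.6] turn [ 0.001 -0.     0.001] tcp [440.7 119.   63.6] F [-0.9 -0.5 -1.6] w 23.5 t 6.75
```

Emit:
{"fn": "step_arm", "kwargs": {
  "moves": [
    [-1.3, 0, 1, 0, 0, 0, 15],
    [-1.3, 0, 2.5, 0, 0, 0, 15],
    [-1.3, 0, 3.5, 0, 0, 0, 15],
    [-1.3, 0, 3.5, 0, 0, 0, 15]
  ]
}}

```text
clock: 7.15
tcp_pos: [0.4403, 0.1175, 0.0596]
orientation: [-2.232, -2.21, 0.0]
contact_force: [-0.3, 0.2, -1.8]
grip_width: 0.0236
gripper_force: 69.5
```

```bash
python3 -c "
from h import *
plan(440.5,117.6,59,-0.65)"
```

```text
shift [0.1 0.2 0.6] turn [-0.     0.     0.001] tcp [440.3 117.5  59.6] F [-0.3  0.2 -1.8] w 23.6 t 7.15
```

Emit:
{"fn": "step_arm", "kwargs": {
  "moves": [
    [0, 0, 0.8, 0, 0, 0, 15],
    [0, 0, 0.8, 0, 0, 0, 15],
    [0, 4, 0.8, 0, 0, 0, 15],
    [0, 8, 0.8, 0, 0, 0, 15],
    [0, 8, 0.8, 0, 0, 0, 15]
  ]
}}

```text
clock: 7.65
tcp_pos: [0.4495, 0.1176, 0.0591]
orientation: [2.232, 2.21, 0.001]
contact_force: [-0.9, 0.7, -2.0]
grip_width: 0.0232
gripper_force: 69.5
```

```bash
python3 -c "
from h import *
plan(448.5,117.5,59,-0.65)"
```

```text
shift [-0.1 -1.   0.1] turn [ 0.001 -0.     0.001] tcp [449.5 117.6  59.1] F [-0.9  0.7 -2. ] w 23.2 t 7.65
```

Emit:
{"fn": "step_arm", "kwargs": {
  "moves": [
    [0, 3, 0, 0, 0, 0, 15],
    [0, 6, 0, 0, 0, 0, 15],
    [0, 9, 0, 0, 0, 0, 15],
    [0, 12, 0, 0, 0, 0, 15],
    [0, 15, 0, 0, 0, 0, 15],
    [0, 18, 0, 0, 0, 0, 15]
  ]
}}

```text
clock: 8.25
tcp_pos: [0.465, 0.117, 0.0589]
orientation: [-2.231, -2.209, 0.004]
contact_force: [-6.5, -1.7, 5.5]
grip_width: 0.0229
gripper_force: 70.6
```

```bash
python3 -c "
from h import *
plan(467,117.3,59,-0.65)"
```

```text
shift [ 0.3  2.  -0.1] turn [-0.004  0.     0.002] tcp [465.  117.   58.9] F [-6.5 -1.7  5.5] w 22.9 t 8.25
```

Emit:
{"fn": "step_arm", "kwargs": {
  "moves": [
    [0, 4, -0.4, 0, 0, 0, 15],
    [0, 8, -0.4, 0, 0, 0, 15],
    [0, 12, -0.4, 0, 0, 0, 15],
    [0, 16, -0.4, 0, 0, 0, 15],
    [0, 20, -0.4, 0, 0, 0, 15]
  ]
}}

```text
clock: 8.75
tcp_pos: [0.4869, 0.1167, 0.0593]
orientation: [2.233, 2.209, -0.0]
contact_force: [-3.3, -2.5, -3.1]
grip_width: 0.0233
gripper_force: 69.5
```

```bash
python3 -c "
from h import *
plan(487,117.1,59,-0.65)"
```

```text
shift [0.4 0.1 0.3] turn [0.    0.    0.001] tcp [486.9 116.7  59.3] F [-3.3 -2.5 -3.1] w 23.3 t 8.75
```

Emit:
{"fn": "step_arm", "kwargs": {
  "moves": [
    [0, 5, 0, 0, 0, 0, 15],
    [0, 10, 0, 0, 0, 0, 15],
    [0, 15, 0, 0, 0, 0, 15],
    [0, 20, 0, 0, 0, 0, 15],
    [0, 25, 0, 0, 0, 0, 15],
    [0, 30, 0, 0, 0, 0, 15],
    [0, 35, 0, 0, 0, 0, 15],
    [0, 40, 0, 0, 0, 0, 15]
  ]
}}

```text
clock: 9.55
tcp_pos: [0.5272, 0.1167, 0.0595]
orientation: [2.232, 2.21, 0.001]
contact_force: [-0.4, -1.7, -2.8]
grip_width: 0.023
gripper_force: 69.5
```

```bash
python3 -c "
from h import *
plan(527,116.6,59.2,-0.65)"
```

```text
shift [-0.1 -0.2  0.3] turn [ 0.001 -0.     0.001] tcp [527.2 116.7  59.5] F [-0.4 -1.7 -2.8] w 23.0 t 9.55
```

Emit:
{"fn": "step_arm", "kwargs": {
  "moves": [
    [0, 5, 0.2, 0, 0, 0, 15],
    [0, 10, 0.2, 0, 0, 0, 15],
    [0, 15, 0.2, 0, 0, 0, 15],
    [0, 20, 0.2, 0, 0, 0, 15],
    [0, 25, 0.2, 0, 0, 0, 15],
    [0, 30, 0.2, 0, 0, 0, 15],
    [0, 35, 0.2, 0, 0, 0, 15],
    [0, 40, 0.2, 0, 0, 0, 15]
  ]
}}

```text
clock: 10.35
tcp_pos: [0.5668, 0.1163, 0.0592]
orientation: [-2.232, -2.21, 0.0]
contact_force: [-0.5, -1.6, -3.1]
grip_width: 0.023
gripper_force: 69.5
```

Emit:
{"fn": "step_arm", "kwargs": {
  "moves": [
    [0, 4, 0, 0, 0, 0, 15],
    [0, 8, 0, 0, 0, 0, 15],
    [0, 12, 0, 0, 0, 0, 15],
    [0, 16, 0, 0, 0, 0, 15],
    [0, 20, 0, 0, 0, 0, 15]
  ]
}}

```text
clock: 10.85
tcp_pos: [0.5867, 0.1161, 0.0592]
orientation: [-2.233, -2.21, 0.0]
contact_force: [-0.1, -1.4, -3.0]
grip_width: 0.0233
gripper_force: 69.5
```

```bash
python3 -c "
from h import *
plan(587,116,59.2,-0.65)"
```

```text
shift [-0.1  0.3 -0. ] turn [-0.     0.     0.001] tcp [586.7 116.1  59.2] F [-0.1 -1.4 -3. ] w 23.3 t 10.85
```

Emit:
{"fn": "step_arm", "kwargs": {
  "moves": [
    [0, 2, 0, 0, 0, 0, 15],
    [0, 4, 0, 0, 0, 0, 15],
    [0, 6, 0, 0, 0, 0, 15],
    [0, 8, 0, 0, 0, 0, 15]
  ]
}}

```text
clock: 11.25
tcp_pos: [0.5945, 0.1166, 0.0592]
orientation: [-2.232, -2.21, -0.001]
contact_force: [0.9, -0.3, -3.5]
grip_width: 0.0233
gripper_force: 69.5
```

Emit:
{"fn": "step_arm", "kwargs": {
  "moves": [
    [0, 2, 0, 0, 0, 0, 15],
    [0, 3, 0, 0, 0, 0, 15],
    [0, 4, 0, 0, 0, 0, 15]
  ]
}}

```text
clock: 11.55
tcp_pos: [0.5985, 0.116, 0.0592]
orientation: [-2.232, -2.21, -0.0]
contact_force: [-0.2, 0.2, -2.3]
grip_width: 0.0232
gripper_force: 69.5
```

Emit:
{"fn": "step_arm", "kwargs": {
  "moves": [
    [0, 1.5, 0, 0, 0, 0, 15],
    [0, 3, 0, 0, 0, 0, 15],
    [0, 4, 0, 0, 0, 0, 15]
  ]
}}

```text
clock: 11.85
tcp_pos: [0.6018, 0.1159, 0.059]
orientation: [-2.232, -2.209, 0.002]
contact_force: [-3.7, -0.5, -2.1]
grip_width: 0.023
gripper_force: 69.6
```

Emit:
{"fn": "step_arm", "kwargs": {
  "moves": [
    [0, 1.5, 0, 0, 0, 0, 15],
    [0, 3, 0, 0, 0, 0, 15],
    [0, 3, 0, 0, 0, 0, 15]
  ]
}}

```text
clock: 12.15
tcp_pos: [0.6039, 0.1159, 0.059]
orientation: [-2.231, -2.209, 0.004]
contact_force: [-6.1, 0.2, 2.4]
grip_width: 0.0231
gripper_force: 70.0
```

Emit:
{"fn": "step_arm", "kwargs": {
  "moves": [
    [0, 1, 0, 0, 0, 0, 15],
    [0, 2, 0, 0, 0, 0, 15],
    [0, 2, 0, 0, 0, 0, 15]
  ]
}}

```text
clock: 12.45
tcp_pos: [0.6052, 0.1159, 0.059]
orientation: [-2.23, -2.208, 0.005]
contact_force: [-7.8, 0.6, 4.9]
grip_width: 0.0231
gripper_force: 70.4
```

Emit:
{"fn": "step_arm", "kwargs": {
  "moves": [
    [0, 1, 0, 0, 0, 0, 15],
    [0, 1, 0, 0, 0, 0, 15],
    [0, 1, 0, 0, 0, 0, 15]
  ]
}}

```text
clock: 12.75
tcp_pos: [0.6059, 0.1159, 0.059]
orientation: [-2.23, -2.208, 0.006]
contact_force: [-8.5, 0.1, 5.4]
grip_width: 0.0229
gripper_force: 70.5
```

Emit:
{"fn": "step_arm", "kwargs": {
  "moves": [
    [0, 1, 0, 0, 0, 0, 15],
    [0, 2, 0, 0, 0, 0, 15],
    [0, 2, 0, 0, 0, 0, 15]
  ]
}}

```text
clock: 13.05
tcp_pos: [0.6074, 0.1158, 0.0591]
orientation: [-2.229, -2.207, 0.007]
contact_force: [-10.8, -0.1, 7.9]
grip_width: 0.0232
gripper_force: 70.8
```

```bash
python3 -c "
from h import *
plan(608,116,59,-0.65)"
```

```text
shift [0.2 0.6 0.1] turn [-0.007 -0.     0.001] tcp [607.4 115.8  59.1] F [-10.8  -0.1   7.9] w 23.2 t 13.05
```

Emit:
{"fn": "step_arm", "kwargs": {
  "moves": [
    [0, 0.7, 0, 0, 0, 0, 15],
    [0, 0.7, 0, 0, 0, 0, 15],
    [0, 0.7, 0, 0, 0, 0, 15],
    [0, 0.7, 0, 0, 0, 0, 15],
    [0, 0.7, 0, 0, 0, 0, 15],
    [0, 0.7, 0, 0, 0, 0, 15]
  ]
}}

```text
clock: 13.65
tcp_pos: [0.6077, 0.1159, 0.059]
orientation: [-2.229, -2.207, 0.008]
contact_force: [-11.0, -0.1, 8.8]
grip_width: 0.0231
gripper_force: 70.9
```

```bash
python3 - <<'E'
from h import *
plan(608,116,59,-0.65)
f=grab('scene'); cv2.imwrite('pics/s2.png',cv2.resize(cv2.cvtColor(f['image'],4)[290:440,125:320],(780,600),interpolation=2))
E
```

```text
shift [0.1 0.3 0. ] turn [-0.007 -0.     0.001] tcp [607.7 115.9  59. ] F [-11.   -0.1   8.8] w 23.1 t 13.65
```

View pics/s2.png

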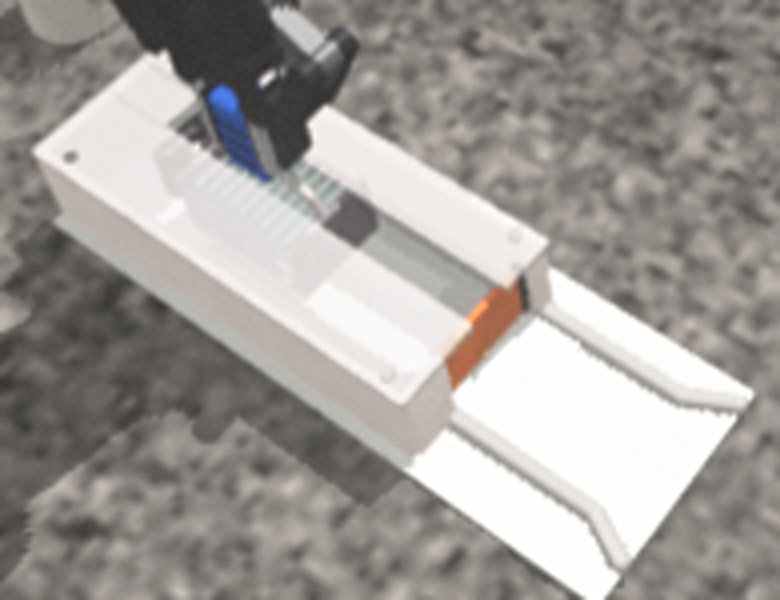

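The flap at (487,335) is fully shut behind the rack, and the rack sits at the slot's far end. The floor is carrying some of my load, so I'll ease the downforce and press a little more.

Emit:
{"fn": "step_arm", "kwargs": {
  "moves": [
    [0, 0, -0.4, 0, 0, 0, 15],
    [0, 0, -0.8, 0, 0, 0, 15],
    [0, 0, -0.8, 0, 0, 0, 15]
  ]
}}

```text
clock: 14.0
tcp_pos: [0.6074, 0.1159, 0.0591]
orientation: [-2.228, -2.207, 0.009]
contact_force: [-9.7, 0.7, 3.7]
grip_width: 0.023
gripper_force: 70.2
```

Emit:
{"fn": "step_arm", "kwargs": {
  "moves": [
    [0, 0.6, -0.3, 0, 0, 0, 15],
    [0, 1.2, -0.3, 0, 0, 0, 15],
    [0, 1.5, -0.3, 0, 0, 0, 15],
    [0, 1.5, -0.3, 0, 0, 0, 15]
  ]
}}

```text
clock: 14.4
tcp_pos: [0.6082, 0.1158, 0.0592]
orientation: [-2.228, -2.206, 0.01]
contact_force: [-11.8, 0.2, 4.1]
grip_width: 0.0234
gripper_force: 70.2
```

Emit:
{"fn": "step_arm", "kwargs": {
  "moves": [
    [0, 0.7, 0, 0, 0, 0, 15],
    [0, 0.7, 0, 0, 0, 0, 15],
    [0, 0.7, 0, 0, 0, 0, 15],
    [0, 0.7, 0, 0, 0, 0, 15],
    [0, 0.7, 0, 0, 0, 0, 15],
    [0, 0.7, 0, 0, 0, 0, 15]
  ]
}}

```text
clock: 15.0
tcp_pos: [0.6084, 0.1159, 0.0592]
orientation: [-2.227, -2.205, 0.011]
contact_force: [-13.9, -0.5, 5.8]
grip_width: 0.0228
gripper_force: 70.6
```

Emit:
{"fn": "step_arm", "kwargs": {
  "moves": [
    [0, -2, 0, 0, 0, 0, 15],
    [0, -4, 0, 0, 0, 0, 15],
    [0, -6, 0, 0, 0, 0, 15],
    [0, -7.5, 0, 0, 0, 0, 15],
    [0, -8.5, 0, 0, 0, 0, 15],
    [0, -8.5, 0, 0, 0, 0, 15]
  ]
}}

```text
clock: 15.6
tcp_pos: [0.603, 0.1159, 0.0594]
orientation: [-2.231, -2.209, 0.004]
contact_force: [-5.5, -0.2, -5.0]
grip_width: 0.0231
gripper_force: 69.5
```

Emit:
{"fn": "step_arm", "kwargs": {
  "moves": [
    [0, -1, 0.5, 0, 0, 0, 15],
    [0, -2.5, 0.5, 0, 0, 0, 15],
    [0, -2.5, 0.5, 0, 0, 0, 15]
  ],
  "grip_force": 20
}}

```text
clock: 15.9
tcp_pos: [0.6022, 0.1159, 0.0597]
orientation: [-2.233, -2.21, 0.0]
contact_force: [-4.0, -0.3, -3.8]
grip_width: 0.0231
gripper_force: 69.4
```

Emit:
{"fn": "step_arm", "kwargs": {
  "moves": [
    [0, 0, 0, 0, 0, 0, 26],
    [0, 0, 0, 0, 0, 0, 30],
    [0, 0, 0, 0, 0, 0, 40],
    [0, 0, 0, 0, 0, 0, 55],
    [0, 0, 0, 0, 0, 0, 55],
    [0, 0, 0, 0, 0, 0, 55]
  ]
}}

```text
clock: 16.5
tcp_pos: [0.6027, 0.1159, 0.06]
orientation: [2.232, 2.21, 0.001]
contact_force: [-0.7, 0.3, 0.2]
grip_width: 0.0547
gripper_force: 0.0
```

Released; now I'll retreat upward and look.

Emit:
{"fn": "step_arm", "kwargs": {
  "moves": [
    [0, 0, -15, 0, 0, 0, 60],
    [0, 0, -35, 0, 0, 0, 60],
    [0, 0, -60, 0, 0, 0, 60],
    [0, 0, -90, 0, 0, 0, 60],
    [0, 0, -110, 0, 0, 0, 60],
    [0, 0, -110, 0, 0, 0, 60]
  ]
}}

```text
clock: 17.1
tcp_pos: [0.6046, 0.116, 0.1741]
orientation: [2.231, 2.208, 0.01]
contact_force: [0.3, 0.9, 0.3]
grip_width: 0.0601
gripper_force: 0.0
```

```bash
python3 - <<'E'
from h import *
f=grab('scene'); cv2.imwrite('pics/s3.png',cv2.resize(cv2.cvtColor(f['image'],4)[290:440,125:320],(780,600),interpolation=2))
f=grab('wrist'); C=cloud(f); hsv=cv2.cvtColor(f['image'],cv2.COLOR_RGB2HSV)
m=(f['depth']>0)&(hsv[...,0]>105)&(hsv[...,0]<125)&(hsv[...,1]>150)&(np.linalg.norm(C[...,:2]-[.602,.116],axis=2)<.05)
P=C[m]; t=P[P[:,2]>.085]; print(len(t),np.percentile(t[:,2],98),cv2.minAreaRect((t[:,:2]*1000).astype(np.float32)))
print(r.get_obs()['clock'],r.get_obs()['tcp_pos'],r.get_obs()['contact_force'])
E
```

```text
448 0.0966294634072757 ((601.2703857421875, 117.13803100585938), (23.10285758972168, 17.48542022705078), 0.10849254578351974)
17.2 [0.60252214 0.11608213 0.17069848] [-0.75651486  0.21115993 -0.20568848]
```

View pics/s3.png

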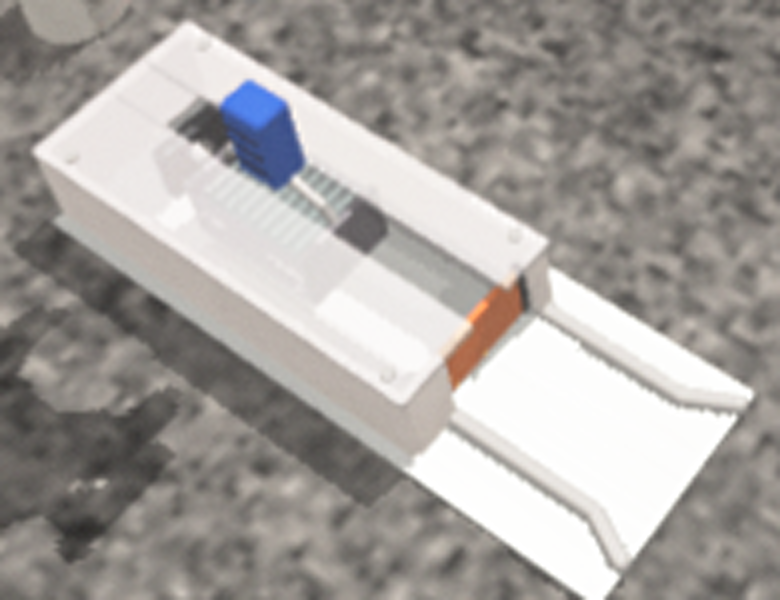

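The rack stands upright inside with its grip at (262,135), about 109 mm past the flap plane. The flap at (487,335) is shut and the arm is clear.

```bash
python3 -c "
from bench import r
print(r.hand_in())"
```

```text
the job is handed in; nothing more can be done
None
```

I slid the rack through the flap, pressed it home on the bumper (estimated 9–12 N), released it and handed the job in; it stands about 109 mm past the flap plane behind the shut flap, and the hand-in returned no verdict.

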